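Close the proof press bed and poise its flap

TASK

First push the loaded bed tray of the small proof press fully home into the side of the press, with the flap still down. Then take hold of the flap, raise it without flinging or dropping it to its balance point, where it stands upright over its hinge and would fall neither way, and finish still gripping it there, at rest, so that a colleague can fit its stay. Never let the flap tip over backwards, and leave the other things on the bench where they are.

Things in the scene. Friction and masses are not known exactly. Their poses are not given: they have to be found in the camera images.
- press: Grey metal table-top proof press, fixed to the bench; base 150 (x) x 260 (y) x 94 high. Origin: under the base's centre, on the bench. Its x axis points to the back (hinge side), y to its left, z up; it is turned about z by a different yaw each time.
- tray (a joint): Slide of the bed tray (steel tray with a locked-up forme of metal type, 0.8 kg), which comes out of the press's right side (the press's -y). Value = how far it stands out, in m: 0 = fully home, up to 0.12. Push it along the press's +y; sliding friction about 2 N plus light damping; it stays where it is left and stops dead at 0.
- tray_face (a point): Middle of the flat outer face of the tray's dark steel front plate, 60 mm above the bench; the plate is 124 wide (along the press's x), 14 thick and spans heights 18 to 84 mm above the bench. Outward is the press's -y. At home the face lies 144 mm from the press's centre line.
- flap (a joint): Hinge of the flap (plywood panel with steel edge, 236 wide, 12 to 14 thick, about 0.4 to 0.8 kg), in rad: 0 = shut, lying level on the base; grows as the bar rises and goes back; pi/2 = upright. Its centre of gravity lies in the mid-plane of the panel, which passes through the hinge line, so pi/2 is the balance point; the hinge is nearly free, so below that it falls shut, above it falls back to its stop at 2.1.
- flap_hinge (a point): Middle of the hinge line, which runs along the press's y at the back edge of the base, 101 mm above the bench and 75 mm behind the press's centre.
- flap_bar (a point): Middle of the flap's grip: a round steel bar 12 dia, 150 long, parallel to the hinge line and 200 mm from it, in the panel's plane, carried on two 10 dia arms at its ends (75 mm each side of the middle). The panel's edge is 52 mm from the bar's centre line, so fingers pass on both sides of the bar; the round bar can turn between the fingers as the flap swings. With the flap shut the bar is 101 mm above the bench, in front of the base.
- tin: Bystander: round ink tin, 80 dia x 52 high, on the bench behind the press. Origin: centre of its underside.
- long_block: Bystander: pale wooden spacing block 25 x 130 x 22 high, left of the press. Origin: centre of its underside.
- short_block: Bystander: dark wooden spacing block 70 x 22 x 22 high, in front of the tray. Origin: centre of its underside.
- metal_bar: Bystander: steel spacing bar 100 x 18 x 20 high, left of the press. Origin: centre of its underside.
- stick: Bystander: composing stick, flat steel tray 240 x 50 x 18 high, on the left. Origin: centre of its underside.
- sort_box: Bystander: open wooden box with compartments, 120 x 160 x 50 high, on the left at the back. Origin: centre of its underside.
- brayer: Bystander: ink roller, rubber roll 40 dia x 100 with wooden handle, on the right. Origin: on the bench under the roll's middle.

How it is judged:
By the outcome, as a careful person would: the job done as asked, in the order asked, and still so for the second after the job is handed in, while the arm keeps its last pose, push and grip.
It also fails if it takes over 61 s, if anything falls off the work surface, if the arm or the gripper's body presses on something with over 40 N, if the wrist force passes 120 N, or if a joint passes its speed limit or range.

ROBOT

A 6-joint arm with a two-finger parallel gripper is mounted at the origin on the work surface. World frame = base frame: x ahead of the robot, y to its left, z up, the work surface at z = 0. Lengths are in m, angles in rad, forces in N, time in s.
With the tool pointing down it reaches from about 0.3 to 0.875 m from the base axis. Payload 6.4 kg.
Tool frame: the origin (TCP) lies at the very end of the fingers, on their centre line; the grasp point (between the pads) lies tcp_to_grasp behind it (tcp_to_grasp is the distance from the TCP to the grasp point, in m); z points along the fingers, y is the direction in which the jaws open and shut (so a half turn about z gives the same grasp; the last joint's range is limited). The gripper opens to 85 mm and grips with 20 to 120 N. Pads are 22 mm wide; open, the fingers measure 114 mm over their backs; the gripper's body (76 mm by 85 mm) begins 54 mm behind the grasp point. The pads swing forward as they close: fully open they stand 13 mm farther back than shut.
Start: joints at [1.132, 0.181, 1.607, -0, 1.354, -0.206], TCP at [0.133, 0.56, 0.231] pointing down, gripper open.
Joint ranges: [-2.99, 2.99], [-0.89, 2.07], [0.3, 2.58], [-1.14, 4.28], [0, 2.63], [-3.12, 3.12]. Speed limits (rad/s): [2.57, 2.57, 3.01, 3.14, 3.14, 3.14].

INTERFACE

Orientations are given as a unit quaternion [w, x, y, z].
In Python, from bench import get_obs, camera, hand_in, tcp_to_grasp gives the robot as it stands.
- The arm moves only by the shell command python3 -m inch 'ROWS' [OPENING]. ROWS is JSON, a list of rows, each an object with "delta_pos": the shift along the tool's x, y, z in cm, a list of three; "rotation": the turn, a rotation vector about the tool's x, y, z in rad, a list of three. In form: [{"delta_pos": [x, y, z], "rotation": [rx, ry, rz]}, ...]. A call has 1 to 10 rows; each row shifts and turns the commanded pose from where the row before left it, along the tool's axes as they then stand; what a row does not reach is not made up. A row lasts 1/10 s, in which the tool goes at most 50 mm and 8.59 degrees, less where a joint would pass 70% of its speed; a pose out of reach is approached as far as the arm can. A call is refused whole if a number of a shift passes 5 or a number of a turn 0.15, either way. A call with a gripper value outside its range is refused whole. OPENING is the finger opening in cm, from 0 to 8.54, set as the call begins (- or left out, the last holds). The fingers move at their own pace and stop on an object; the grip force is fixed at half the most. Time passes only in rows, so rows that do not move let the fingers close. It gives the time, the measured TCP pose, the force and the opening at its end, in the units of the state.
- get_obs(): the state, without advancing time (a new reading comes with each control period).
- camera(name): name is "scene" or "top" or "wrist"; returns a dict with "color" (400x640x3 uint8, red, green, blue), "vfov" (degrees; the focal length in pixels is half the picture's height over the tangent of half this angle, whatever the lens; pixels are square), "cx", "cy" (the principal point, pixels), "eye" and "orientation" of the camera in the world; the wrist camera has in their place "T_tool_cam" (4x4, takes a point from camera to tool coordinates, whose origin is the TCP and whose axes are the flange's). Camera axes: x right, y down, z forward; pixel columns grow to the right and rows downward; lengths in m; the calibration is good to about 2 mm. A picture is of the moment at which its call begins: read the wrist's pose just before it. There is no depth.
- hand_in(): hands the job in, once; it reports no verdict.
The state is a dict: "time_s": time; "q": joint angles; "dq": joint speeds; "joint_efforts": joint torques, N m; "eef_pos": TCP position; "eef_rot": TCP orientation; "wrist_force": force on the tool from outside, world axes, zero at the start; "torque": the same for the moment, N m; "opening": opening from 0.0 (shut) to 1.0 (fully open).
Only numpy, scipy, OpenCV 4.12 (cv2) and the standard library are available. Lean on these libraries where they do the work, as an engineer would, in place of code of your own. Each camera call takes 0.05 s, during which the arm holds its last target.

## Working session

There is one attempt and no reset: what is moved stays moved. The work goes in short steps, Python scripts to look and compute and a shell command to move; the robot and the scene stay as the last step left them, time stands still between calls to the robot, and variables do not carry over. Pictures are saved under pics/ and viewed, and the job is handed in when it is done.

```bash
ls; mkdir -p pics
python3 - <<'E'
from bench import *
import cv2
o=get_obs();print(o); print(tcp_to_grasp)
for n in ("scene","top"):
    c=camera(n); cv2.imwrite(f"pics/{n}0.png",c["color"][:,:,::-1]); print({k:v for k,v in c.items() if k!="color"})
E
```

```text
pics
{'time_s': 0.0, 'q': array([ 1.13173780e+00,  1.81545395e-01,  1.60801810e+00, -8.36920267e-06,
        1.35380143e+00, -2.06296721e-01]), 'dq': array([ 2.05080978e-04,  1.28622618e-03,  5.46817695e-05, -6.89975743e-04,
       -1.45670567e-03, -5.90138936e-04]), 'joint_efforts': array([-1.91710496e-03, -4.44874656e+01, -3.51331723e+01, -3.39541239e-04,
        9.02269618e-03, -2.98328359e-06]), 'eef_pos': array([0.13237374, 0.55898091, 0.23037683]), 'eef_rot': array([-2.77125117e-04,  1.16117416e-01,  9.93235098e-01, -8.41697521e-04]), 'wrist_force': array([ 0.1371628 ,  0.01986354, -0.3295598 ]), 'torque': array([-0.04565705,  0.03154865, -0.00677451]), 'opening': 1.0039035883470244}
0.0187
{'vfov': 54.71042788366574, 'cx': 322.79684464083994, 'cy': 196.70192517543168, 'eye': array([1.4018833 , 0.52554972, 0.98057927]), 'orientation': array([-0.20042577,  0.43773482,  0.80021975, -0.35758368])}
{'vfov': 46.570650320191326, 'cx': 320.0035882753843, 'cy': 199.89331247775849, 'eye': array([ 0.46734448, -0.01748033,  1.29681876]), 'orientation': array([-0.02240927,  0.70867996, -0.70466477,  0.0267974 ])}
```

View pics/scene0.png

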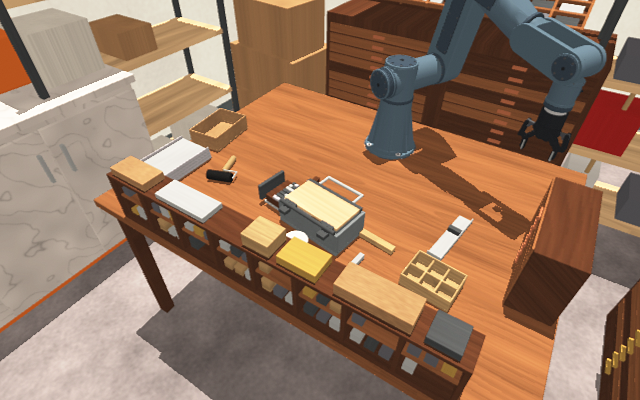

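View pics/top0.png

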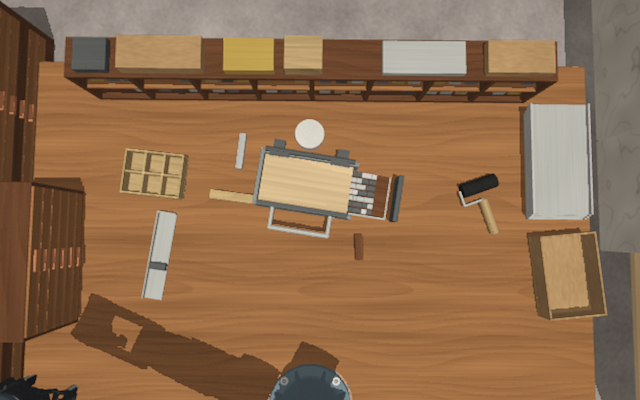

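The top view shows the press at about (305,183) px, with the grip bar towards the robot at about (298,233). The tray plate is on the right at about (397,198) and the short block at (358,246). I'll zoom in to measure.

Run:
```python
import cv2
im=cv2.imread("pics/top0.png")[110:270,200:420]
cv2.imwrite("pics/topz.png",cv2.resize(im,None,fx=3.6,fy=3.6,interpolation=cv2.INTER_CUBIC))
```

```text
(no output)
```

View pics/topz.png

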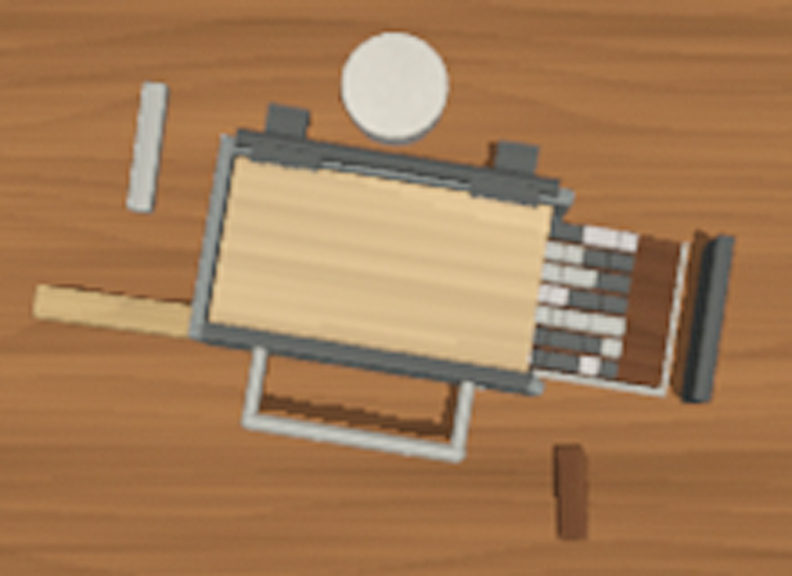

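```bash
cat > h.py <<'E'
import numpy as np
from scipy.spatial.transform import Rotation as R
from bench import *
def rot(q): return R.from_quat([q[1],q[2],q[3],q[0]]).as_matrix()
def pose(c,o=None):
    if 'eye' in c: return np.array(c['eye']),rot(c['orientation'])
    T=np.eye(4);T[:3,:3]=rot(o['eef_rot']);T[:3,3]=o['eef_pos'];T=T@c['T_tool_cam'];return T[:3,3],T[:3,:3]
def foc(c): return 200/np.tan(np.radians(c['vfov'])/2)
def pix2z(c,u,v,z,o=None):
    e,Rm=pose(c,o);f=foc(c);d=Rm@np.array([(u-c['cx'])/f,(v-c['cy'])/f,1]);return e+d*(z-e[2])/d[2]
def proj(c,p,o=None):
    e,Rm=pose(c,o);f=foc(c);q=Rm.T@(np.array(p)-e);return np.array([c['cx']+f*q[0]/q[2],c['cy']+f*q[1]/q[2]])
E
python3 - <<'E'
from h import *
c=camera("top")
Z=lambda a,b:((a+.5)/3.6-.5+200,(b+.5)/3.6-.5+110)
P={}
for n,(a,b,z) in dict(barL=(247,424,.101),barR=(463,455,.101),plB=(733,237,.084),plF=(711,402,.084),LF=(190,338,.094),LB=(222,135,.094),RF=(540,390,.094),RB=(573,193,.094),sbt=(570,447,.022),sbb=(572,538,0.01),tin=(395,85,.052)).items():
    P[n]=pix2z(c,*Z(a,b),z); print(n,P[n].round(4))
ctr=(P['LF']+P['LB']+P['RF']+P['RB'])/4
for a,b in (('RF','LF'),('RB','LB'),('barR','barL')):
    d=P[b]-P[a]; print(a,b,np.linalg.norm(d),np.degrees(np.arctan2(d[1],d[0]))-90)
for a,b in (('RF','RB'),('LF','LB'),('plF','plB')):
    d=P[b]-P[a]; print(a,b,np.linalg.norm(d),np.degrees(np.arctan2(d[1],d[0])))
print(ctr)
bc=(P['barL']+P['barR'])/2; pc=(P['plB']+P['plF'])/2
for y in np.radians([-8,-9,-7]):
    x=np.array([np.cos(y),np.sin(y)]);yy=np.array([-np.sin(y),np.cos(y)])
    for m in (ctr,bc,pc): print(np.degrees(y), 'rel ctr x,y',(m-ctr)[:2]@x,(m-ctr)[:2]@yy)
E
```

```text
barL [0.4791 0.1078 0.101 ]
barR [ 0.4579 -0.0463  0.101 ]
plB [ 0.6176 -0.2433  0.084 ]
plF [ 0.4971 -0.2265  0.084 ]
LF [0.5407 0.1503 0.094 ]
LB [0.6885 0.1294 0.094 ]
RF [ 0.5048 -0.1017  0.094 ]
RB [ 0.6477 -0.1255  0.094 ]
sbt [ 0.4638 -0.1296  0.022 ]
sbb [ 0.3944 -0.1322  0.01  ]
tin [0.7351 0.0049 0.052 ]
RF LF 0.2545775185509482 -8.126446034713211
RB LB 0.2581487643247602 -9.09399962984115
barR barL 0.15558666833938967 -7.833688386350815
RF RB 0.14490563515396113 -9.450062249447535
LF LB 0.14922623779954305 -8.054568469547064
plF plB 0.12165653860587874 -7.945030274820265
[0.5954289  0.01314423 0.094     ]
-8.0 rel ctr x,y 0.0 0.0
-8.0 rel ctr x,y -0.12811872371206992 -0.00025473300817817693
-8.0 rel ctr x,y -0.003222554599305906 -0.25089482819412967
-9.0 rel ctr x,y 0.0 0.0
-9.0 rel ctr x,y -0.12809476490589988 -0.00249067424955628
-9.0 rel ctr x,y 0.0011566547260247334 -0.25091285702919275
-7.0 rel ctr x,y 0.0 0.0
-7.0 rel ctr x,y -0.1281036563138833 0.0019812858273418697
-7.0 rel ctr x,y -0.007600782303288006 -0.2508003743639259
```

```bash
python3 -m inch '[{"delta_pos":[0,0,0],"rotation":[0,0,0.148]},{"delta_pos":[0,0,0],"rotation":[0,0,0.148]},{"delta_pos":[0,0,0],"rotation":[0,0,0.148]},{"delta_pos":[0,0,0],"rotation":[0,0,0.148]},{"delta_pos":[0,0,0],"rotation":[0,0,0.148]},{"delta_pos":[0,0,0],"rotation":[0,0,0.148]},{"delta_pos":[0,0,0],"rotation":[0,0,0.148]},{"delta_pos":[0,0,0],"rotation":[0,0,0.148]},{"delta_pos":[0,0,0],"rotation":[0,0,0.148]},{"delta_pos":[0,0,0],"rotation":[0,0,0.148]}]' 0
cat > st.py <<'E'
from h import *
C=np.array([0.594,0.0135]);yaw=np.radians(-8.2)
def st(C=C,yaw=yaw):
    o=get_obs();M=rot(o['eef_rot']);p=o['eef_pos']
    x=np.array([np.cos(yaw),np.sin(yaw)]);y=np.array([-x[1],x[0]])
    d=p[:2]-C
    print('t',o['time_s'],'p',p.round(4),'press xy',(d@x).round(4),(d@y).round(4),'tooly yaw',np.degrees(np.arctan2(M[1,1],M[0,1])).round(2),'tz',M[:,2].round(4),'F',o['wrist_force'].round(2),'op',round(o['opening'],3),'q',o['q'].round(2))
    return o,M
def to(px,py,z):
    o,M=st();x=np.array([np.cos(yaw),np.sin(yaw)]);y=np.array([-x[1],x[0]])
    w=np.append(C+px*x+py*y,z)-o['eef_pos'];print('tool cm',(M.T@w*100).round(2))
E
python3 -c "
from st import *
to(-.01,.25,.26);to(0,-.31,.2)"
```

```text
time_s: 1.15
eef_pos: [0.1326, 0.5593, 0.2309]
eef_rot: [0.0, 0.757, 0.653, -0.0]
wrist_force: [-0.5, -0.7, -0.0]
opening: -0.003
t 1.15 p [0.1326 0.5593 0.2309] press xy -0.5346 0.4744 tooly yaw -8.49 tz [-3.e-04 -8.e-04 -1.e+00] F [-0.49 -0.72 -0.05] op -0.003 q [ 1.13  0.18  1.61 -0.    1.35  1.28]
tool cm [-22.18  52.57  -2.9 ]
t 1.15 p [0.1326 0.5593 0.2309] press xy -0.5346 0.4744 tooly yaw -8.49 tz [-3.e-04 -8.e-04 -1.e+00] F [-0.49 -0.72 -0.05] op -0.003 q [ 1.13  0.18  1.61 -0.    1.35  1.28]
tool cm [-78.17  53.85   3.14]
```

```bash
python3 -m inch '[{"delta_pos":[-1.5,3.5,-0.3],"rotation":[0,0,0]},{"delta_pos":[-1.5,3.5,-0.3],"rotation":[0,0,0]},{"delta_pos":[-1.5,3.5,-0.3],"rotation":[0,0,0]},{"delta_pos":[-1.5,3.5,-0.3],"rotation":[0,0,0]},{"delta_pos":[-1.5,3.5,-0.3],"rotation":[0,0,0]},{"delta_pos":[-1.5,3.5,-0.3],"rotation":[0,0,0]},{"delta_pos":[-1.5,3.5,-0.3],"rotation":[0,0,0]},{"delta_pos":[-1.5,3.5,-0.3],"rotation":[0,0,0]},{"delta_pos":[-1.5,3.5,-0.3],"rotation":[0,0,0]},{"delta_pos":[-1.5,3.5,0],"rotation":[0,0,0]}]'
python3 -m inch '[{"delta_pos":[-3,3,0],"rotation":[0,0,0]},{"delta_pos":[-3,3,0],"rotation":[0,0,0]},{"delta_pos":[-3,3,0],"rotation":[0,0,0]},{"delta_pos":[-3,2,0],"rotation":[0,0,0]},{"delta_pos":[-3,2,0],"rotation":[0,0,0]},{"delta_pos":[-3,1,0],"rotation":[0,0,0]},{"delta_pos":[-3,1,0],"rotation":[0,0,0]},{"delta_pos":[-3,0,0],"rotation":[0,0,0]},{"delta_pos":[-1,0,0],"rotation":[0,0,0]},{"delta_pos":[0,0,0],"rotation":[0,0,0]}]'
python3 - <<'E'
from st import *
import cv2
to(0,-.31,.2)
o=get_obs();c=camera('wrist');cv2.imwrite('pics/w1.png',c['color'][:,:,::-1]);print(c['T_tool_cam'],c['vfov'])
import pickle;pickle.dump((o,c),open('w1.pkl','wb'))
E
```

```text
time_s: 2.15
eef_pos: [0.4592, 0.3605, 0.2586]
eef_rot: [0.0, 0.756, 0.655, 0.0]
wrist_force: [-0.7, 0.2, -0.6]
opening: 0.001
time_s: 3.15
eef_pos: [0.5708, 0.0917, 0.2581]
eef_rot: [-0.0, 0.756, 0.654, -0.0]
wrist_force: [0.1, 0.0, 0.1]
opening: -0.003
t 3.15 p [0.5708 0.0917 0.2581] press xy -0.0341 0.0741 tooly yaw -8.27 tz [-5.e-04  2.e-04 -1.e+00] F [0.07 0.04 0.05] op -0.003 q [-0.05  0.17  1.57  0.    1.41  0.1 ]
tool cm [-38.41   3.46   5.8 ]
[[ 8.14905367e-04 -9.58570664e-01 -2.84853678e-01  7.19462738e-02]
 [ 9.99999065e-01  1.09384533e-03 -8.20152445e-04  7.23382395e-04]
 [ 1.09775994e-03 -2.84852743e-01  9.58570660e-01 -1.42557798e-01]
 [ 0.00000000e+00  0.00000000e+00  0.00000000e+00  1.00000000e+00]] 66.23804881663393
```

View pics/w1.png

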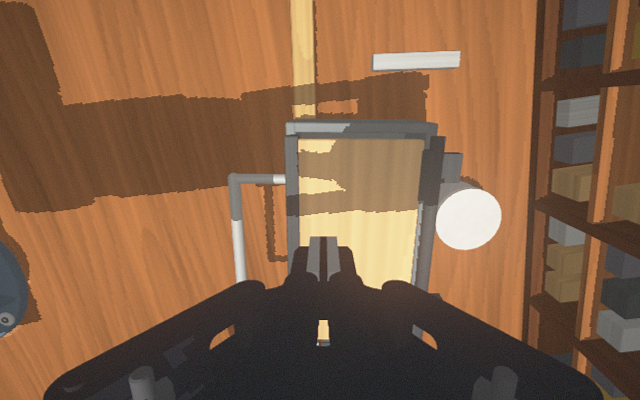

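Run:
```python
from st import *
import pickle
o,c=pickle.load(open('w1.pkl','rb'))
x=np.array([np.cos(yaw),np.sin(yaw)]);y=np.array([-x[1],x[0]])
for n,u,v,z in (('LFtop',287,123,.094),('LBtop',437,124,.094),('barL',234,181,.101),('bar2',240.5,281,.101),('front2',288,250,.094)):
    p=pix2z(c,u,v,z,o);d=p[:2]-C;print(n,p.round(4),'press',(d@x).round(4),(d@y).round(4))
```

```text
LFtop [0.5445 0.1518 0.094 ] press -0.0687 0.1298
LBtop [0.689 0.13  0.094] press 0.0774 0.1288
barL [0.4827 0.1038 0.101 ] press -0.123 0.0735
bar2 [ 0.4642 -0.0089  0.101 ] press -0.1253 -0.0407
front2 [0.5217 0.0176 0.094 ] press -0.0722 -0.0062
```

```bash
python3 -m inch '[{"delta_pos":[-3.5,0.4,0],"rotation":[0,0,0]},{"delta_pos":[-4,0.4,0],"rotation":[0,0,0]},{"delta_pos":[-4,0.4,0],"rotation":[0,0,0]},{"delta_pos":[-4,0.4,0],"rotation":[0,0,0]},{"delta_pos":[-4,0.4,0],"rotation":[0,0,0]},{"delta_pos":[-4,0.4,0],"rotation":[0,0,0]},{"delta_pos":[-4,0.4,0],"rotation":[0,0,0]},{"delta_pos":[-4,0.4,0],"rotation":[0,0,0]},{"delta_pos":[-4,0.4,0],"rotation":[0,0,0]},{"delta_pos":[-2.9,0,0],"rotation":[0,0,0]}]'
python3 -m inch '[{"delta_pos":[0,0,3],"rotation":[0,0,0]},{"delta_pos":[0,0,3],"rotation":[0,0,0]},{"delta_pos":[0,0,2],"rotation":[0,0,0]},{"delta_pos":[0,0,0],"rotation":[0,0,0]}]'
python3 - <<'E'
from st import *
import cv2
to(0,-.31,.05)
o=get_obs();c=camera('wrist');cv2.imwrite('pics/w2.png',c['color'][:,:,::-1])
c=camera('top');cv2.imwrite('pics/t2.png',cv2.resize(c['color'][90:290,180:520,::-1],None,fx=2.3,fy=2.3))
E
```

```text
time_s: 4.2
eef_pos: [0.553, -0.2934, 0.2582]
eef_rot: [0.0, 0.755, 0.655, 0.0]
wrist_force: [0.6, 1.1, 0.6]
opening: 0.002
time_s: 4.6
eef_pos: [0.5512, -0.2897, 0.1743]
eef_rot: [-0.004, 0.755, 0.656, -0.0]
wrist_force: [-1.4, -0.4, -0.4]
opening: 0.001
t 4.6 p [ 0.5512 -0.2897  0.1743] press xy 0.0009 -0.3062 tooly yaw -8.05 tz [-0.0052  0.0048 -1.    ] F [-1.43 -0.42 -0.42] op 0.001 q [-0.67  0.34  1.53  0.    1.28 -0.53]
tool cm [-0.43 -0.02 12.43]
```

View pics/w2.png

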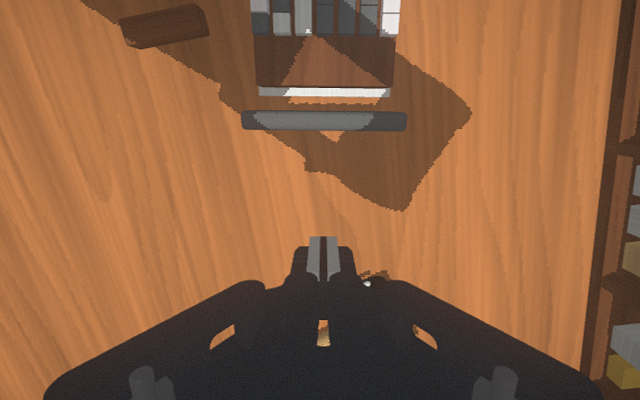

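View pics/t2.png

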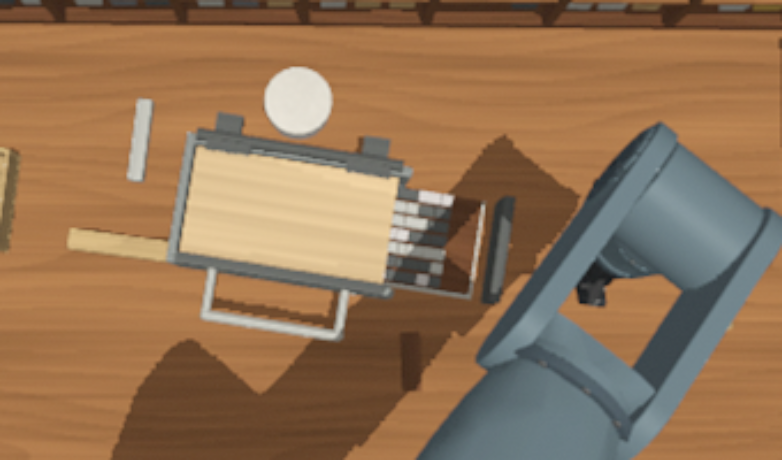

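The wrist view shows the plate spanning (241–407, 120), centred on the fingers at u≈322. I'll descend and push from here.

```bash
python3 -m inch '[{"delta_pos":[-0.4,0,2],"rotation":[0,0,0]},{"delta_pos":[0,0,3],"rotation":[0,0,0]},{"delta_pos":[0,0,3],"rotation":[0,0,0]},{"delta_pos":[0,0,3],"rotation":[0,0,0]},{"delta_pos":[0,0,1.2],"rotation":[0,0,0]},{"delta_pos":[0.5,0,0],"rotation":[0,0,0]},{"delta_pos":[1,0,0],"rotation":[0,0,0]},{"delta_pos":[1,0,0],"rotation":[0,0,0]},{"delta_pos":[1,0,0],"rotation":[0,0,0]},{"delta_pos":[0.5,0,0],"rotation":[0,0,0]}]'
python3 -c "
from st import *
to(0,-.155,.05)"
```

```text
time_s: 5.7
eef_pos: [0.5581, -0.2556, 0.0574]
eef_rot: [0.001, 0.755, 0.656, 0.0]
wrist_force: [0.5, 0.4, 0.0]
opening: -0.005
t 5.7 p [ 0.5581 -0.2556  0.0574] press xy 0.0029 -0.2715 tooly yaw -8.07 tz [ 1.3e-03 -7.0e-04 -1.0e+00] F [0.45 0.41 0.04] op -0.005 q [-0.62  0.47  1.62  0.    1.05 -0.48]
tool cm [11.65 -0.26  0.73]
```

```bash
python3 -m inch '[{"delta_pos":[0.7,0,0.1],"rotation":[0,0,0]},{"delta_pos":[0.7,0,0.1],"rotation":[0,0,0]},{"delta_pos":[1,0,0],"rotation":[0,0,0]},{"delta_pos":[1.2,0,0],"rotation":[0,0,0]},{"delta_pos":[1.2,0,0],"rotation":[0,0,0]},{"delta_pos":[1.2,0,0],"rotation":[0,0,0]},{"delta_pos":[1.2,0,0],"rotation":[0,0,0]},{"delta_pos":[1.2,0,0],"rotation":[0,0,0]},{"delta_pos":[1,0,0],"rotation":[0,0,0]},{"delta_pos":[0.6,0,0],"rotation":[0,0,0]}]'
python3 -c "
from st import *
to(0,-.155,.05)"
```

```text
time_s: 6.7
eef_pos: [0.5714, -0.1564, 0.0541]
eef_rot: [-0.0, 0.755, 0.655, -0.0]
wrist_force: [-0.1, -2.9, 0.3]
opening: -0.002
t 6.7 p [ 0.5714 -0.1564  0.0541] press xy 0.0019 -0.1714 tooly yaw -8.09 tz [-6.e-04  4.e-04 -1.e+00] F [-0.09 -2.9   0.34] op -0.002 q [-0.47  0.43  1.68  0.    1.03 -0.33]
tool cm [ 1.64 -0.19  0.41]
```

```bash
python3 -m inch '[{"delta_pos":[0.4,0,0],"rotation":[0,0,0]},{"delta_pos":[0.3,0,0],"rotation":[0,0,0]},{"delta_pos":[0.3,0,0],"rotation":[0,0,0]},{"delta_pos":[0.2,0,0],"rotation":[0,0,0]},{"delta_pos":[0.1,0,0],"rotation":[0,0,0]},{"delta_pos":[0,0,0],"rotation":[0,0,0]}]'
python3 -m inch '[{"delta_pos":[0.1,0,0],"rotation":[0,0,0]},{"delta_pos":[0.1,0,0],"rotation":[0,0,0]},{"delta_pos":[0,0,0],"rotation":[0,0,0]}]'
python3 -c "
from st import *
to(0,-.155,.05)"
```

```text
time_s: 7.3
eef_pos: [0.5732, -0.1448, 0.0541]
eef_rot: [-0.0, 0.756, 0.655, -0.0]
wrist_force: [0.4, -1.0, -0.3]
opening: -0.001
time_s: 7.6
eef_pos: [0.5735, -0.1428, 0.0541]
eef_rot: [-0.0, 0.755, 0.655, -0.0]
wrist_force: [-0.5, -1.8, -1.2]
opening: -0.001
t 7.6 p [ 0.5735 -0.1428  0.0541] press xy 0.002 -0.1577 tooly yaw -8.14 tz [-4.e-04  2.e-04 -1.e+00] F [-0.46 -1.79 -1.22] op -0.001 q [-0.44  0.43  1.68  0.    1.03 -0.3 ]
tool cm [ 0.27 -0.2   0.41]
```

```bash
for i in 1 2; do python3 -m inch '[{"delta_pos":[0.1,0,0],"rotation":[0,0,0]},{"delta_pos":[0.1,0,0],"rotation":[0,0,0]},{"delta_pos":[0,0,0],"rotation":[0,0,0]}]'; done
python3 -c "
from st import *
to(0,-.155,.05)"
```

```text
time_s: 7.9
eef_pos: [0.5738, -0.1407, 0.0542]
eef_rot: [-0.0, 0.755, 0.655, -0.0]
wrist_force: [-0.2, -1.1, -1.4]
opening: -0.002
time_s: 8.2
eef_pos: [0.5741, -0.1392, 0.0542]
eef_rot: [0.0, 0.755, 0.655, -0.0]
wrist_force: [-1.2, -2.6, -2.5]
opening: -0.002
t 8.2 p [ 0.5741 -0.1392  0.0542] press xy 0.002 -0.154 tooly yaw -8.13 tz [-4.e-04 -4.e-04 -1.e+00] F [-1.15 -2.58 -2.46] op -0.002 q [-0.44  0.43  1.68 -0.    1.03 -0.3 ]
tool cm [-0.1  -0.2   0.42]
```

```bash
for i in 1 2; do python3 -m inch '[{"delta_pos":[0.1,0,0],"rotation":[0,0,0]},{"delta_pos":[0.1,0,0],"rotation":[0,0,0]},{"delta_pos":[0,0,0],"rotation":[0,0,0]}]'; done
python3 - <<'E'
from st import *
import cv2
to(0,-.155,.05)
c=camera('scene');cv2.imwrite('pics/s3.png',cv2.resize(c['color'][120:300,200:480,::-1],None,fx=2.8,fy=2.8))
E
```

```text
time_s: 8.5
eef_pos: [0.5741, -0.1391, 0.0542]
eef_rot: [0.001, 0.756, 0.655, -0.001]
wrist_force: [-2.7, -11.1, -2.6]
opening: -0.001
time_s: 8.8
eef_pos: [0.5741, -0.1391, 0.0543]
eef_rot: [0.002, 0.756, 0.655, -0.002]
wrist_force: [-5.7, -17.5, -4.0]
opening: -0.003
t 8.8 p [ 0.5741 -0.1391  0.0543] press xy 0.0021 -0.1539 tooly yaw -8.15 tz [-0.0011 -0.0059 -1.    ] F [ -5.73 -17.54  -4.01] op -0.003 q [-0.44  0.43  1.68 -0.01  1.03 -0.29]
tool cm [-0.11 -0.21  0.43]
```

View pics/s3.png

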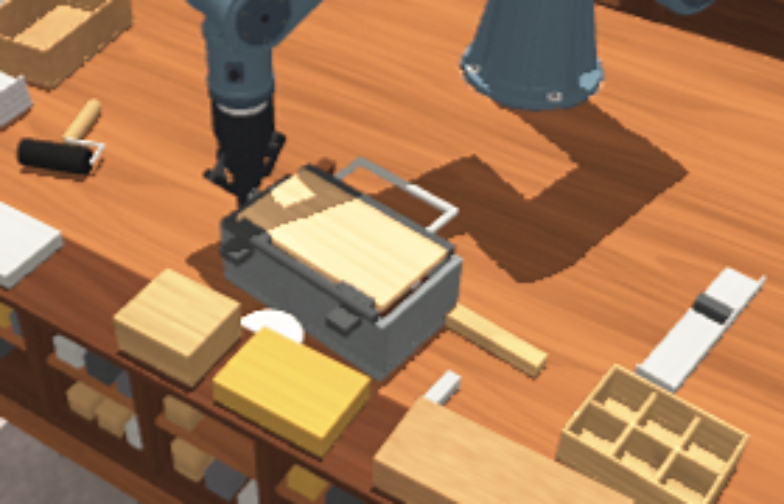

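The scene view shows the tray plate against the press side. The fingers stopped at press y = -0.154 and the force rose to 17 N, so the tray is home. Next I'll back off and go above the bar.

```bash
python3 -m inch '[{"delta_pos":[-1,0,0],"rotation":[0,0,0]},{"delta_pos":[-2,0,0],"rotation":[0,0,0]},{"delta_pos":[-1,0,-2],"rotation":[0,0,0]},{"delta_pos":[0,0,-4],"rotation":[0,0,0]},{"delta_pos":[0,0,-4],"rotation":[0,0,0]},{"delta_pos":[0,0,-4],"rotation":[0,0,0]},{"delta_pos":[0,-2,-3],"rotation":[0,0,0]},{"delta_pos":[2,-3,0],"rotation":[0,0,0]},{"delta_pos":[2,-3,0],"rotation":[0,0,0]},{"delta_pos":[2,-2,0],"rotation":[0,0,0]}]' 4.2
python3 -m inch '[{"delta_pos":[0,0,0],"rotation":[0,0,0]},{"delta_pos":[0,0,0],"rotation":[0,0,0]}]'
python3 - <<'E'
from st import *
import cv2,pickle
to(-.126,0,.2)
o=get_obs();c=camera('wrist');pickle.dump((o,c),open('w4.pkl','wb'));cv2.imwrite('pics/w4.png',c['color'][:,:,::-1])
c=camera('top');cv2.imwrite('pics/t4.png',cv2.resize(c['color'][90:290,180:520,::-1],None,fx=2.3,fy=2.3))
E
```

```text
time_s: 9.85
eef_pos: [0.4774, -0.0997, 0.2247]
eef_rot: [-0.0, 0.756, 0.655, 0.001]
wrist_force: [-0.3, -0.4, 0.5]
opening: 0.492
time_s: 10.05
eef_pos: [0.4791, -0.1007, 0.225]
eef_rot: [0.001, 0.755, 0.656, 0.001]
wrist_force: [-0.2, -0.2, 0.6]
opening: 0.492
t 10.05 p [ 0.4791 -0.1007  0.225 ] press xy -0.0975 -0.1294 tooly yaw -8.07 tz [ 1.8e-03 -1.0e-04 -1.0e+00] F [-0.2  -0.23  0.6 ] op 0.492 q [-0.45 -0.01  1.82  0.    1.32 -0.31]
tool cm [12.94 -2.83  2.49]
```

View pics/w4.png

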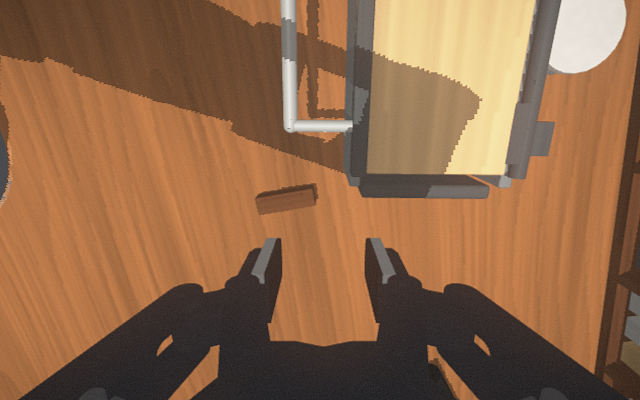

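View pics/t4.png

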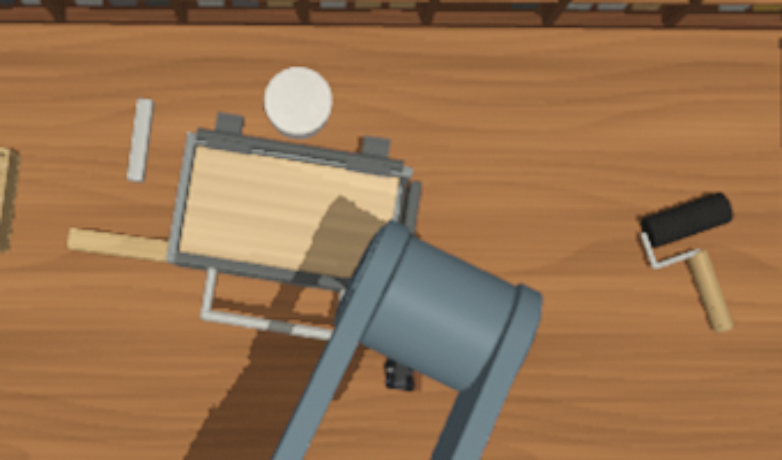

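Run:
```python
from st import *
import pickle
o,c=pickle.load(open('w4.pkl','rb'))
x=np.array([np.cos(yaw),np.sin(yaw)]);y=np.array([-x[1],x[0]])
for n,u,v,z in (('barR',290,126,.101),('bar2',288.5,15,.101),('RFtop',347,183,.094),('plF',365,189,.084),('plB',487,187,.084),('pl bot',365,197,.07)):
    p=pix2z(c,u,v,z,o);d=p[:2]-C;print(n,p.round(4),'press',(d@x).round(4),(d@y).round(4))
```

```text
barR [ 0.4599 -0.042   0.101 ] press -0.1249 -0.0741
bar2 [0.4729 0.0405 0.101 ] press -0.1237 0.0095
RFtop [ 0.5022 -0.1001  0.094 ] press -0.0746 -0.1255
plF [ 0.5191 -0.1109  0.084 ] press -0.0564 -0.1338
plB [ 0.6348 -0.1253  0.084 ] press 0.0602 -0.1315
pl bot [ 0.5197 -0.1233  0.07  ] press -0.0541 -0.146
```

```bash
python3 -m inch '[{"delta_pos":[2.4,-0.6,0],"rotation":[0,0,0]},{"delta_pos":[3.5,-0.6,0],"rotation":[0,0,0]},{"delta_pos":[3.5,-0.6,0],"rotation":[0,0,0]},{"delta_pos":[2.5,-0.6,0],"rotation":[0,0,0]},{"delta_pos":[1,-0.3,0],"rotation":[0,0,0]},{"delta_pos":[0,0,2],"rotation":[0,0,0]},{"delta_pos":[0,0,2],"rotation":[0,0,0]},{"delta_pos":[0,0,1],"rotation":[0,0,0]},{"delta_pos":[0,0,0],"rotation":[0,0,0]},{"delta_pos":[0,0,0],"rotation":[0,0,0]}]'
python3 - <<'E'
from st import *
import cv2
to(-.1245,0,.082)
c=camera('wrist');cv2.imwrite('pics/w5.png',c['color'][:,:,::-1])
E
```

```text
time_s: 11.15
eef_pos: [0.4707, 0.0298, 0.1747]
eef_rot: [0.0, 0.756, 0.655, 0.0]
wrist_force: [1.0, 1.0, 0.4]
opening: 0.492
t 11.15 p [0.4707 0.0298 0.1747] press xy -0.1244 -0.0014 tooly yaw -8.18 tz [ 1.e-04 -1.e-04 -1.e+00] F [0.97 1.02 0.37] op 0.492 q [-0.19  0.01  1.92 -0.    1.22 -0.05]
tool cm [ 0.14 -0.01  9.27]
```

View pics/w5.png

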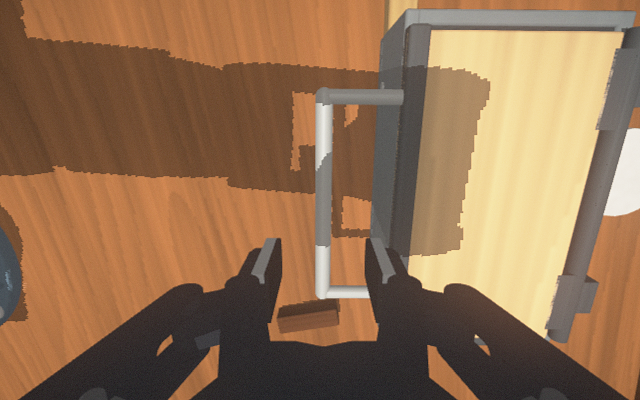

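The bar runs vertically at u≈323, midway between the fingers and aligned with them. I'll descend and close.

```bash
python3 -m inch '[{"delta_pos":[0,0,1.5],"rotation":[0,0,0]},{"delta_pos":[0,0,2],"rotation":[0,0,0]},{"delta_pos":[0,0,2],"rotation":[0,0,0]},{"delta_pos":[0,0,2],"rotation":[0,0,0]},{"delta_pos":[0,0,1.2],"rotation":[0,0,0]},{"delta_pos":[0,0,0.5],"rotation":[0,0,0]},{"delta_pos":[0,0,0],"rotation":[0,0,0]},{"delta_pos":[0,0,0],"rotation":[0,0,0]}]'
python3 -m inch '[{"delta_pos":[0,0,0],"rotation":[0,0,0]},{"delta_pos":[0,0,0],"rotation":[0,0,0]},{"delta_pos":[0,0,0],"rotation":[0,0,0]},{"delta_pos":[0,0,0],"rotation":[0,0,0]},{"delta_pos":[0,0,0],"rotation":[0,0,0]},{"delta_pos":[0,0,0],"rotation":[0,0,0]},{"delta_pos":[0,0,0],"rotation":[0,0,0]}]' 0
python3 - <<'E'
from st import *
import cv2
to(-.1245,0,.082)
c=camera('wrist');cv2.imwrite('pics/w6.png',c['color'][:,:,::-1])
E
```

```text
time_s: 12.0
eef_pos: [0.471, 0.0303, 0.0832]
eef_rot: [0.001, 0.755, 0.655, 0.0]
wrist_force: [-0.1, -0.3, -0.3]
opening: 0.489
time_s: 12.7
eef_pos: [0.4708, 0.0303, 0.0831]
eef_rot: [0.001, 0.756, 0.655, 0.0]
wrist_force: [-1.8, 1.1, 6.1]
opening: 0.115
t 12.7 p [0.4708 0.0303 0.0831] press xy -0.1244 -0.0009 tooly yaw -8.14 tz [ 1.3e-03 -2.0e-04 -1.0e+00] F [-1.79  1.13  6.11] op 0.115 q [-0.19  0.15  1.98  0.    1.01 -0.05]
tool cm [ 0.09 -0.01  0.11]
```

View pics/w6.png

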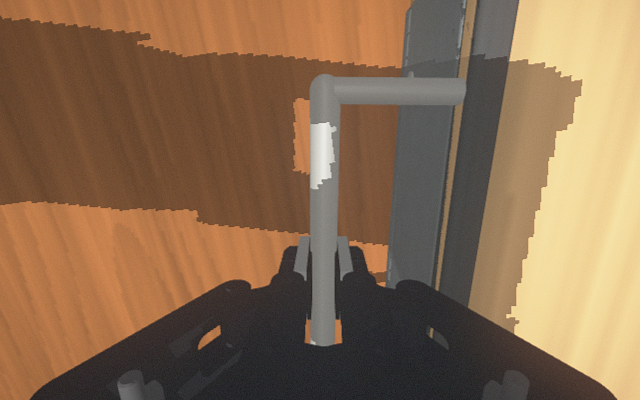

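Run:
```python
import numpy as np,json
inc=[1,2]+[3]*26+[3,2,2,1.5,.5]
inc=np.array(inc);print(inc.sum(),len(inc))
th=np.radians(np.append(0,np.cumsum(inc)))
Y=np.round(20*(1-np.cos(th)),2);Z=np.round(-20*np.sin(th),2)
print([(round(a,2),round(b,2),t) for a,b,t in zip(np.diff(Y),np.diff(Z),np.cumsum(inc))])
```

```text
90.0 33
[(np.float64(0.0), np.float64(-0.35), np.float64(1.0)), (np.float64(0.03), np.float64(-0.7), np.float64(3.0)), (np.float64(0.08), np.float64(-1.04), np.float64(6.0)), (np.float64(0.14), np.float64(-1.04), np.float64(9.0)), (np.float64(0.19), np.float64(-1.03), np.float64(12.0)), (np.float64(0.24), np.float64(-1.02), np.float64(15.0)), (np.float64(0.3), np.float64(-1.0), np.float64(18.0)), (np.float64(0.35), np.float64(-0.99), np.float64(21.0)), (np.float64(0.4), np.float64(-0.96), np.float64(24.0)), (np.float64(0.45), np.float64(-0.95), np.float64(27.0)), (np.float64(0.5), np.float64(-0.92), np.float64(30.0)), (np.float64(0.55), np.float64(-0.89), np.float64(33.0)), (np.float64(0.59), np.float64(-0.87), np.float64(36.0)), (np.float64(0.64), np.float64(-0.83), np.float64(39.0)), (np.float64(0.68), np.float64(-0.79), np.float64(42.0)), (np.float64(0.72), np.float64(-0.76), np.float64(45.0)), (np.float64(0.76), np.float64(-0.72), np.float64(48.0)), (np.float64(0.79), np.float64(-0.68), np.float64(51.0)), (np.float64(0.83), np.float64(-0.64), np.float64(54.0)), (np.float64(0.87), np.float64(-0.59), np.float64(57.0)), (np.float64(0.89), np.float64(-0.55), np.float64(60.0)), (np.float64(0.92), np.float64(-0.5), np.float64(63.0)), (np.float64(0.95), np.float64(-0.45), np.float64(66.0)), (np.float64(0.96), np.float64(-0.4), np.float64(69.0)), (np.float64(0.99), np.float64(-0.35), np.float64(72.0)), (np.float64(1.0), np.float64(-0.3), np.float64(75.0)), (np.float64(1.02), np.float64(-0.24), np.float64(78.0)), (np.float64(1.03), np.float64(-0.19), np.float64(81.0)), (np.float64(1.04), np.float64(-0.14), np.float64(84.0)), (np.float64(0.69), np.float64(-0.06), np.float64(86.0)), (np.float64(0.7), np.float64(-0.04), np.float64(88.0)), (np.float64(0.53), np.float64(-0.01), np.float64(89.5)), (np.float64(0.17), np.float64(0.0), np.float64(90.0))]
```

```bash
python3 -m inch '[{"delta_pos":[0,0,-0.35],"rotation":[0,0,0]},{"delta_pos":[0,0.03,-0.7],"rotation":[0,0,0]},{"delta_pos":[0,0.08,-1.04],"rotation":[0,0,0]},{"delta_pos":[0,0.14,-1.04],"rotation":[0,0,0]},{"delta_pos":[0,0.19,-1.03],"rotation":[0,0,0]},{"delta_pos":[0,0.24,-1.02],"rotation":[0,0,0]},{"delta_pos":[0,0.3,-1.0],"rotation":[0,0,0]}]'
python3 - <<'E'
from st import *
import cv2
st()
c=camera('wrist');cv2.imwrite('pics/w7.png',c['color'][:,:,::-1])
E
```

```text
time_s: 13.45
eef_pos: [0.4797, 0.029, 0.1446]
eef_rot: [-0.0, 0.755, 0.655, -0.0]
wrist_force: [3.9, -0.8, -6.0]
opening: 0.113
t 13.45 p [0.4797 0.029  0.1446] press xy -0.1153 -0.001 tooly yaw -8.14 tz [-7.e-04 -1.e-04 -1.e+00] F [ 3.94 -0.77 -5.95] op 0.113 q [-0.19  0.07  1.92 -0.    1.15 -0.05]
```

View pics/w7.png

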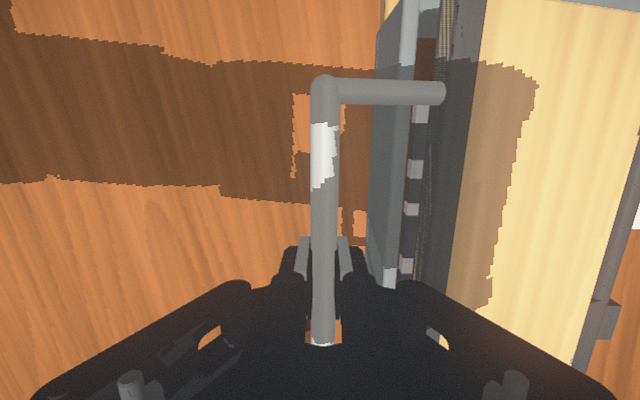

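The bar is still held at (323, 240–340) with no slip, and the flap has lifted about 18° so the type shows below it. Forces are small, so I'll continue.

```bash
python3 -m inch '[{"delta_pos":[0,0.35,-0.99],"rotation":[0,0,0]},{"delta_pos":[0,0.4,-0.96],"rotation":[0,0,0]},{"delta_pos":[0,0.45,-0.95],"rotation":[0,0,0]},{"delta_pos":[0,0.5,-0.92],"rotation":[0,0,0]},{"delta_pos":[0,0.55,-0.89],"rotation":[0,0,0]},{"delta_pos":[0,0.59,-0.87],"rotation":[0,0,0]},{"delta_pos":[0,0.64,-0.83],"rotation":[0,0,0]},{"delta_pos":[0,0.68,-0.79],"rotation":[0,0,0]},{"delta_pos":[0,0.72,-0.76],"rotation":[0,0,0]}]'
python3 -m inch '[{"delta_pos":[0,0.76,-0.72],"rotation":[0,0,0]},{"delta_pos":[0,0.79,-0.68],"rotation":[0,0,0]},{"delta_pos":[0,0.83,-0.64],"rotation":[0,0,0]},{"delta_pos":[0,0.87,-0.59],"rotation":[0,0,0]},{"delta_pos":[0,0.89,-0.55],"rotation":[0,0,0]},{"delta_pos":[0,0.92,-0.5],"rotation":[0,0,0]},{"delta_pos":[0,0.95,-0.45],"rotation":[0,0,0]},{"delta_pos":[0,0.96,-0.4],"rotation":[0,0,0]}]'
python3 - <<'E'
from st import *
import cv2
st()
c=camera('wrist');cv2.imwrite('pics/w8.png',c['color'][:,:,::-1])
c=camera('scene');cv2.imwrite('pics/s8.png',cv2.resize(c['color'][80:280,200:480,::-1],None,fx=2.8,fy=2.8))
E
```

```text
time_s: 14.4
eef_pos: [0.5249, 0.0221, 0.2246]
eef_rot: [-0.003, 0.755, 0.655, -0.004]
wrist_force: [-17.6, -2.1, 10.8]
opening: 0.115
time_s: 15.2
eef_pos: [0.5975, 0.0112, 0.2727]
eef_rot: [0.001, 0.756, 0.655, -0.0]
wrist_force: [-7.0, -3.1, 9.4]
opening: 0.112
t 15.2 p [0.5975 0.0112 0.2727] press xy 0.0038 -0.0018 tooly yaw -8.16 tz [ 0.001  -0.0023 -1.    ] F [-7.02 -3.1   9.37] op 0.112 q [-0.18  0.2   1.5  -0.    1.44 -0.04]
```

View pics/w8.png

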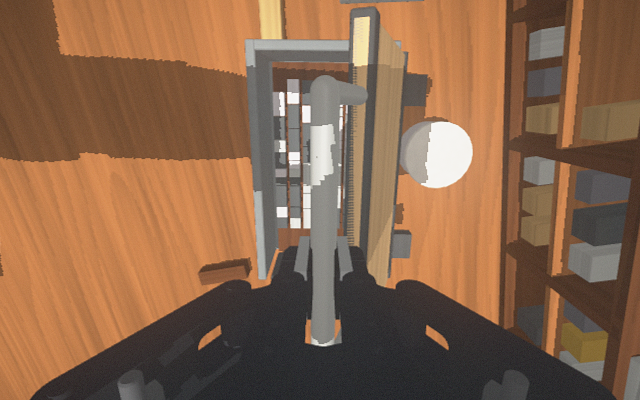

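View pics/s8.png

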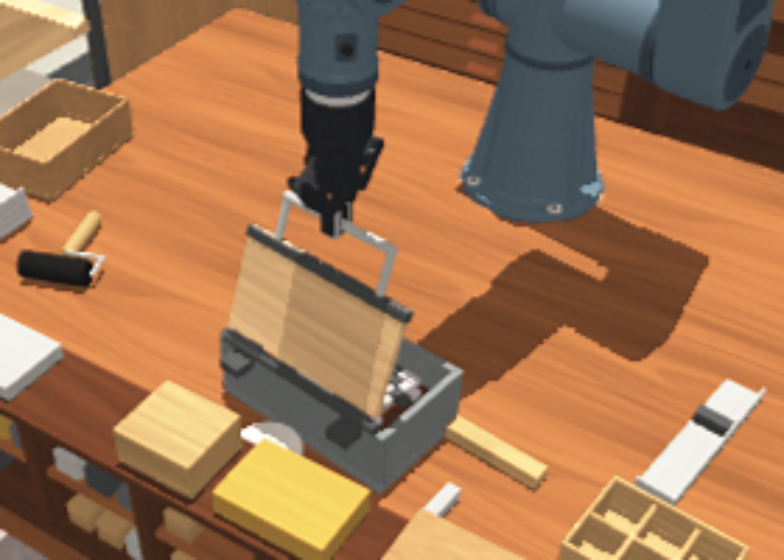

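```bash
python3 -m inch '[{"delta_pos":[0,0.99,-0.4],"rotation":[0,0,0]},{"delta_pos":[0,1.0,-0.35],"rotation":[0,0,0]},{"delta_pos":[0,1.02,-0.29],"rotation":[0,0,0]},{"delta_pos":[0,1.03,-0.24],"rotation":[0,0,0]},{"delta_pos":[0,0.7,-0.14],"rotation":[0,0,0]},{"delta_pos":[0,0.34,0],"rotation":[0,0,0]},{"delta_pos":[0,0,0],"rotation":[0,0,0]},{"delta_pos":[0,0,0],"rotation":[0,0,0]}]'
python3 - <<'E'
from st import *
import cv2
st()
c=camera('wrist');cv2.imwrite('pics/w9.png',c['color'][:,:,::-1])
E
```

```text
time_s: 16.1
eef_pos: [0.6486, 0.0037, 0.2858]
eef_rot: [0.002, 0.756, 0.655, 0.0]
wrist_force: [-1.8, -5.1, 5.4]
opening: 0.114
t 16.1 p [0.6486 0.0037 0.2858] press xy 0.0554 -0.0019 tooly yaw -8.19 tz [ 0.0033 -0.0024 -1.    ] F [-1.8  -5.13  5.36] op 0.114 q [-0.18  0.3   1.35 -0.    1.49 -0.03]
```

View pics/w9.png

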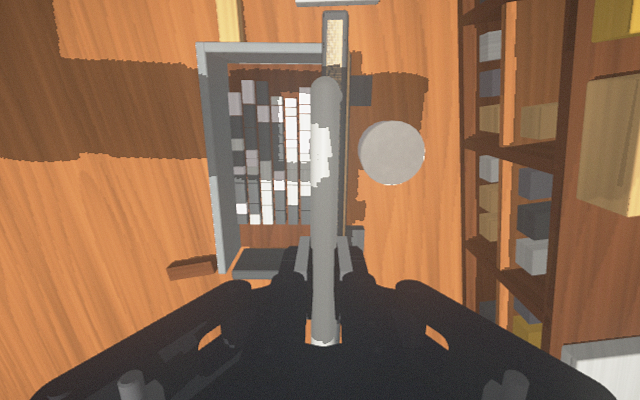

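```bash
python3 -m inch '[{"delta_pos":[0,0.4,-0.05],"rotation":[0,0,0]},{"delta_pos":[-0.05,0.5,-0.05],"rotation":[0,0,0]},{"delta_pos":[-0.05,0.5,0],"rotation":[0,0,0]},{"delta_pos":[-0.05,0.3,0],"rotation":[0,0,0]},{"delta_pos":[0,0.2,0],"rotation":[0,0,0]},{"delta_pos":[0,0.1,0],"rotation":[0,0,0]},{"delta_pos":[0,0,0],"rotation":[0,0,0]},{"delta_pos":[0,0,0],"rotation":[0,0,0]},{"delta_pos":[0,0,0],"rotation":[0,0,0]}]'
python3 - <<'E'
from st import *
import cv2,pickle
o,_=st()
c=camera('wrist');pickle.dump((o,c),open('w10.pkl','wb'));cv2.imwrite('pics/w10.png',cv2.resize(c['color'][0:300,150:450,::-1],None,fx=2,fy=2,interpolation=cv2.INTER_CUBIC))
c=camera('scene');cv2.imwrite('pics/s10.png',cv2.resize(c['color'][100:280,240:420,::-1],None,fx=3.3,fy=3.3,interpolation=cv2.INTER_CUBIC))
c=camera('top');cv2.imwrite('pics/t10.png',cv2.resize(c['color'][90:290,180:440,::-1],None,fx=2.9,fy=2.9))
E
```

```text
time_s: 17.05
eef_pos: [0.6682, 0.0005, 0.2863]
eef_rot: [0.001, 0.755, 0.655, 0.001]
wrist_force: [-1.1, -2.1, 6.8]
opening: 0.115
t 17.05 p [6.682e-01 5.000e-04 2.863e-01] press xy 0.0753 -0.0023 tooly yaw -8.13 tz [ 3.6e-03 -8.0e-04 -1.0e+00] F [-1.05 -2.09  6.79] op 0.115 q [-0.18  0.35  1.29 -0.    1.5  -0.03]
```

View pics/w10.png

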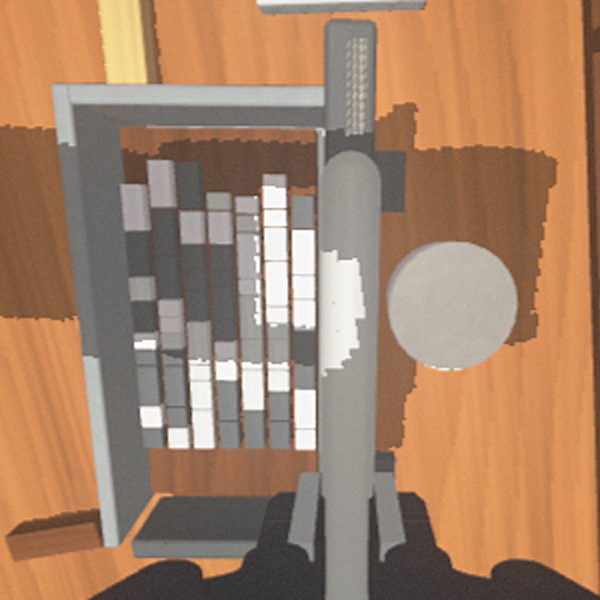

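View pics/s10.png

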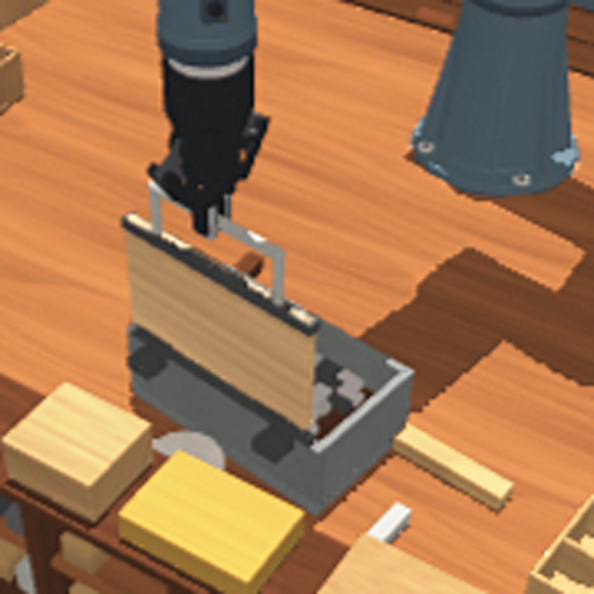

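View pics/t10.png

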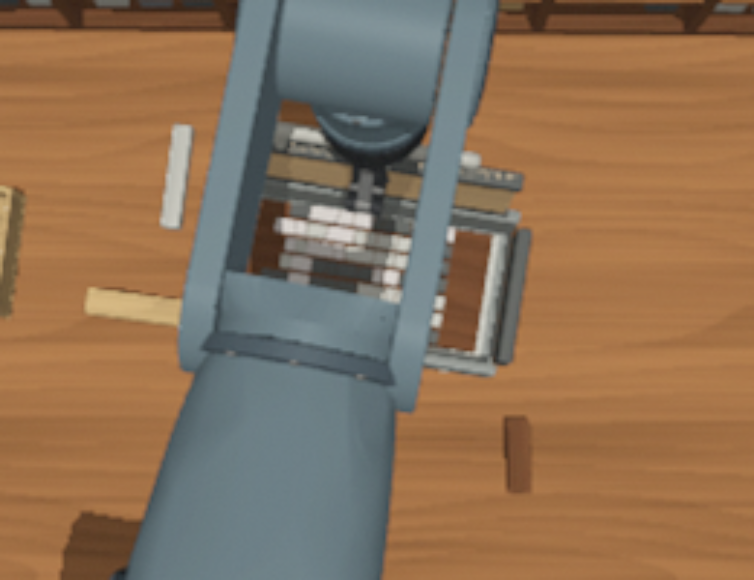

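```bash
python3 -m inch '[{"delta_pos":[-0.03,0.04,-0.08],"rotation":[0,0,0]},{"delta_pos":[0,0,-0.07],"rotation":[0,0,0]},{"delta_pos":[0,0,0],"rotation":[0,0,0]},{"delta_pos":[0,0,0],"rotation":[0,0,0]},{"delta_pos":[0,0,0],"rotation":[0,0,0]}]'
python3 - <<'E'
from st import *
import cv2
o,_=st();print(np.abs(o['dq']).max())
d=o['eef_pos'][:2]-np.array([.4708,.0303]);print(np.linalg.norm(d),np.degrees(np.arctan2(d[1],d[0])))
c=camera('wrist')
o=get_obs();print(o['wrist_force'],o['eef_pos'])
# hinge-to-panel check: project vertical panel mid-plane points at left end
x=d/np.linalg.norm(d);y=np.array([-x[1],x[0]]);b=o['eef_pos'][:2]
for n,py,z,off in (('bar end',.075,.301,0),('panel edge L front',.118,.249,-.0065),('panel edge L back',.118,.249,.0065)):
    print(n,proj(c,np.append(b+py*y+off*x,z),o).round(1))
im=c['color'][0:120,260:400,::-1];cv2.imwrite('pics/w11.png',cv2.resize(im,None,fx=5,fy=5,interpolation=cv2.INTER_CUBIC))
E
```

```text
time_s: 17.7
eef_pos: [0.6678, 0.0005, 0.2864]
eef_rot: [0.0, 0.755, 0.655, 0.001]
wrist_force: [0.2, -1.1, 4.8]
opening: 0.112
t 17.7 p [6.678e-01 5.000e-04 2.864e-01] press xy 0.0749 -0.0023 tooly yaw -8.13 tz [ 0.0013  0.     -1.    ] F [ 0.25 -1.14  4.8 ] op 0.112 q [-0.18  0.35  1.29  0.    1.5  -0.03]
0.0022407522284098014
0.1992156381915926 -8.592121908539754
[-0.5319291  -0.97141288  5.83076474] [6.67758843e-01 5.53919108e-04 2.86347406e-01]
bar end [323.1  97.6]
panel edge L front [311.3  13.1]
panel edge L back [336.3  13.3]
```

View pics/w11.png

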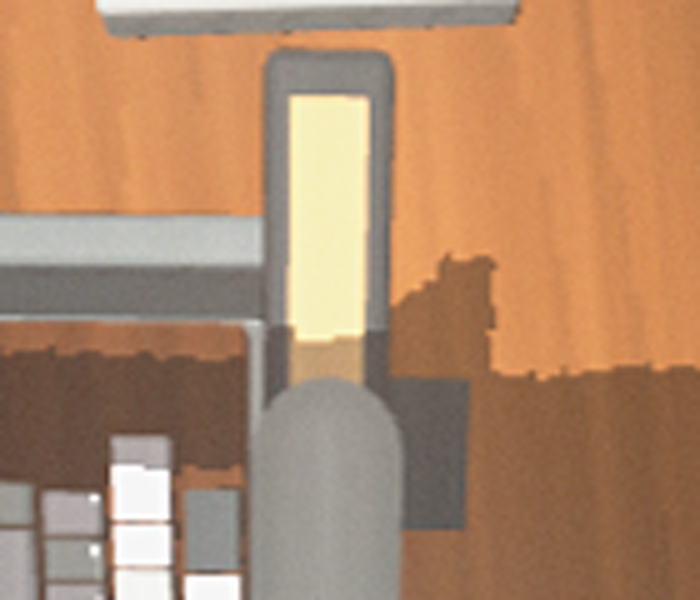

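```bash
python3 -m inch '[{"delta_pos":[0,0.06,-0.1],"rotation":[0,0,0]},{"delta_pos":[0,0,0],"rotation":[0,0,0]},{"delta_pos":[0,0,0],"rotation":[0,0,0]},{"delta_pos":[0,0,0],"rotation":[0,0,0]},{"delta_pos":[0,0,0],"rotation":[0,0,0]},{"delta_pos":[0,0,0],"rotation":[0,0,0]},{"delta_pos":[0,0,0],"rotation":[0,0,0]},{"delta_pos":[0,0,0],"rotation":[0,0,0]}]'
python3 - <<'E'
from st import *
import cv2
o,_=st();print(np.abs(o['dq']).max())
d=o['eef_pos'][:2]-np.array([.4708,.0303]);print(np.linalg.norm(d))
c=camera('top');cv2.imwrite('pics/t12.png',c['color'][:,:,::-1])
E
```

```text
time_s: 18.55
eef_pos: [0.6679, 0.0005, 0.2864]
eef_rot: [-0.0, 0.755, 0.655, -0.0]
wrist_force: [-0.4, 0.3, 0.9]
opening: 0.112
t 18.55 p [6.679e-01 5.000e-04 2.864e-01] press xy 0.075 -0.0023 tooly yaw -8.13 tz [-5.e-04  3.e-04 -1.e+00] F [-0.39  0.33  0.87] op 0.112 q [-0.18  0.35  1.29  0.    1.5  -0.03]
0.00195486458350591
0.1993060587476403
```

View pics/t12.png

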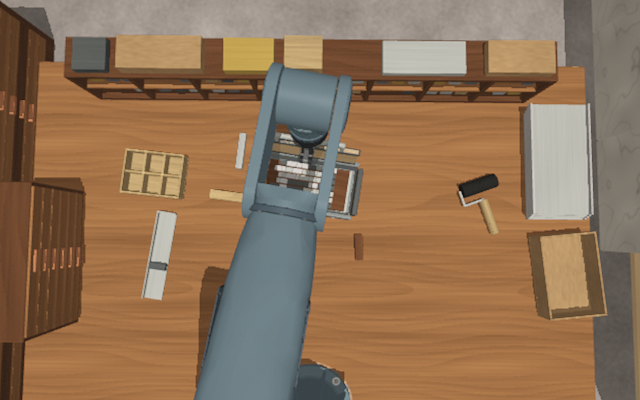

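```bash
python3 -m inch '[{"delta_pos":[0,0.06,0],"rotation":[0,0,0]},{"delta_pos":[0,0,0],"rotation":[0,0,0]},{"delta_pos":[0,0,0],"rotation":[0,0,0]},{"delta_pos":[0,0,0],"rotation":[0,0,0]},{"delta_pos":[0,0,0],"rotation":[0,0,0]}]'
python3 - <<'E'
from st import *
o,_=st();d=o['eef_pos'][:2]-np.array([.4708,.0303]);print(np.linalg.norm(d),np.abs(o['dq']).max())
hand_in()
E
```

```text
time_s: 19.1
eef_pos: [0.6685, 0.0004, 0.2864]
eef_rot: [-0.0, 0.755, 0.655, -0.0]
wrist_force: [-0.2, 2.2, -0.7]
opening: 0.111
t 19.1 p [6.685e-01 4.000e-04 2.864e-01] press xy 0.0756 -0.0023 tooly yaw -8.13 tz [-5.e-04  3.e-04 -1.e+00] F [-0.24  2.22 -0.68] op 0.111 q [-0.18  0.35  1.29  0.    1.5  -0.03]
0.19989862848327158 0.0015952556721474105
the job is handed in; nothing more can be done
```

I pushed the tray home with the flap still down, then took the flap by its bar, raised it along its arc, and handed in at 19.1 s with it upright and still gripped.

- **Tray:** the fingers met a hard stop with the plate's face about 143 mm from the press's centre line (144 mm is home). The force then rose to about 18 N without further movement.
- **Flap:** the bar ended 199.9 mm back from where I gripped it, against 200 mm for the balance point, so it is within about 0.1° by the arm's own reading. A wrist picture taken just before the last two sub-millimetre nudges showed panel and bar in line to about 0.6 px, which is good to roughly 0.6°.
- **At rest:** final forces were 2.2 N or less and the joints were almost still (0.0016 rad/s or less).
- **Other things on the bench:** the last top view showed them in place, except the tin, which the arm hid. Wrist pictures during the raise showed the tin behind the press, where it started.
- **Disagreements:** mid-swing the force on the tool reached about 20 N and the gripper read about 3 mm too high, most likely because the bar rolled a little along the pads. I eased that off before handing in. The press's yaw also came out between -8.1° and -8.6° by different measurements.

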